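Bring the inner pointer of an agitator's coaxial dial to the mark on its outer ring

TASK

On the small white control box, slide the clear guard fully away from the dial, then turn only the small inner pointer knob until its pointer lines up with the raised white rib on the outer ring, without turning the ring. Then slide the guard fully closed over the dial again, and leave the two tape and label rolls where they are.

Things in the scene. Friction and masses are not known exactly. Their poses are not given: they have to be found in the camera images.
- control_box: White box fixed to the bench (200 x 94, top 85 mm up), in one of the gaps between the blue expressors (solid; bases 60, plates 270, knobbed levers 245 mm high). Origin: underside, straight below the dial axis; it reaches 52 mm to its -x and 148 mm to its +x from there. Its x axis points away from the robot, along the guard's slide.
- dial_axis (a point): Point on the common vertical axis of ring and knob, 118 mm above the bench (half-way up the pointer lever). Axes as the control box.
- ring (a joint): Angle (rad) of the outer ring: dark steel disc, 76 mm diameter, top 100 mm above the bench. Its white rib (12 x 5, 3 high, 25.5 to 37.5 mm from the axis) points to the box's -x (the robot) at 0; positive is counter-clockwise from above (towards the box's -y). Starts in -0.9 to 0.6. Turns easily (0.05 N m) if touched and stays where left; must stay where it was.
- knob (a joint): Angle (rad) of the inner knob, zero and sense as the ring's; range -1.6 to 2.5. Starts at 1.3 to 1.75 (pointing right): turn it clockwise to the rib. Black 19 mm hub with a radial lever (the pointer), 8 wide, reaching 36 mm from the axis, 110 to 126 mm above the bench: 10 mm clear of the ring. 0.025 N m, stays where left; push or pinch the lever.
- guard (a joint): Travel (m) of the clear guard, 84 x 92 mm, a tunnel open at both ends with its roof 131 to 134 mm above the bench. 0: fully closed, over the dial; 0.10: fully open, slid to the box's +x, clear of the dial. Friction 1.5 N; stays where it is left; stops at both ends.
- guard_lip (a point): Centre of the grey upright lip on the guard's roof at its near end: 6 thick along the slide, 50 wide, from 133 to 157 mm above the bench; this point is at 145 mm. With the guard closed it lies 39 mm to the box's -x of the dial axis, moving with the guard. Can be pushed either way.
- pointer_tip (a point): Point on the knob's lever 34 mm from the axis, 118 mm above the bench.
- ring_mark (a point): Point on the ring's rib 34 mm from the axis, 103 mm above the bench. Pointer and rib are in line when pointer_tip is over ring_mark.
- label_roll: Roll of white labels, 68 mm diameter, 41 mm high, loose bystander standing in another gap; origin at the underside's centre.
- tape_roll: Roll of tape, 104 mm diameter, 25 mm high, loose bystander lying in another gap; origin at the underside's centre.

How it is judged:
On the way, in this order (a step that is already met when the one before it is completed fails the run):
1. the guard is slid open, clear of the dial (value of joint guard above 0.09 m), for 0.2 s.
2. with the guard open, the inner pointer is in line with the rib on the ring (horizontal distance between pointer_tip and ring_mark below 0.004 m and value of joint guard above 0.06 m), for 0.2 s.
At the end, for the whole second after the job is handed in: The pointer's tip is within 4 mm (about 7 degrees) of being over the ring's rib, the ring is within 3 mm at its rib (5 degrees) of where it started, the guard is closed to within 6 mm, and both rolls are within 20 mm of where they stood (horizontal distance between pointer_tip and ring_mark below 0.004 m and distance of ring_mark from where it was at the start of the episode below 0.003 m and value of joint guard below 0.006 m and distance of each of label_roll, tape_roll from where it was at the start of the episode below 0.02 m); the robot touches nothing.
It fails at once if the outer ring is turned by more than 3 mm at its rib (5 degrees) (distance of ring_mark from where it was at the start of the episode above 0.003 m).
It fails at once if a roll is knocked by more than 20 mm (distance of any of label_roll, tape_roll from where it was at the start of the episode above 0.02 m).
It also fails if it takes over 67 s, if anything falls off the work surface, if the arm or the gripper's body presses on something with over 40 N, if the wrist force passes 120 N, or if a joint passes its speed limit or range.

ROBOT

A 6-joint arm with a two-finger parallel gripper is mounted at the origin on the work surface; the furniture and walls round the work are solid. World frame = base frame: x ahead of the robot, y to its left, z up, the work surface at z = 0. Lengths are in m, angles in rad, forces in N, time in s.
With the tool pointing down it reaches from about 0.275 to 0.75 m from the base axis. Payload 10.2 kg.
Tool frame: the origin (TCP) lies on the centre line of the jaws, within the pads' length; the fingertips stand 25 mm ahead of it and the grasp point (between the pads) lies 6 mm ahead of it; z points along the fingers, y is the line along which they close (so a half turn about z gives the same grasp; the last joint's range is limited). The gripper opens to 88 mm and grips with 3 to 60 N. Pads are 18 mm wide; open, the fingers measure 123 mm over their backs; the gripper's body (75 mm by 187 mm) begins 45 mm behind the grasp point.
Start: joints at [-1.439, 0.313, 1.498, -0, 1.331, -0.223], TCP at [0.182, -0.492, 0.264] pointing down, gripper open.
Joint ranges: [-2.94, 2.94], [-0.97, 2.17], [0.19, 2.56], [-1.23, 4.37], [0.02, 3.11], [-2.88, 2.88]. Speed limits (rad/s): [2.39, 2.39, 3.01, 3.14, 3.14, 3.14].

INTERFACE

Orientations are given as a unit quaternion [x, y, z, w].
In Python, from rig import readout, imaging, ticket gives the robot as it stands.
- The arm moves only by the tool servo_tool, never from a script. Its argument "steps" is a list that holds one entry, the list of rows, each a list of 6 numbers: the shift along the tool's x, y, z in cm, then the turn, a rotation vector about the tool's x, y, z in degrees. In form: [[[dx, dy, dz, ax, ay, az], ...]]. A call has 1 to 20 rows; each row is the pose to reach, as a shift and turn from the pose commanded when the call began, along the tool's axes at that moment; what a row does not reach only later rows make up. A row lasts 1/12 s, in which the tool goes at most 41.7 mm and 7.16 degrees, less where a joint would pass 70% of its speed; a pose out of reach is approached as far as the arm can. A call with a gripper value outside its range is refused whole. "grip" is the finger opening in cm, from 0 to 8.81, set as the call begins (left out, the last holds). The fingers move at their own pace and stop on an object; the grip force is fixed at half the most. Time passes only in rows, so rows that repeat a pose let the fingers close. It gives the time, the measured TCP pose, the force, the opening and the grip force at its end, in the units of the state.
- readout.get_obs(): the state, without advancing time (a new reading comes with each control period).
- imaging.snapshot(name): name is "scene" or "side" or "wrist"; returns the picture (420x560x3 uint8, red, green, blue); there is no depth.
- imaging.calibration(name): a dict with "vfov" (degrees; the focal length in pixels is half the picture's height over the tangent of half this angle, whatever the lens; pixels are square), "cx", "cy" (the principal point, pixels), "xyz" and "attitude" of the camera in the world. Camera axes: x right, y down, z forward; pixel columns grow to the right and rows downward; lengths in m; the calibration is good to about 2 mm. A picture is of the moment at which its call begins: read the wrist's pose just before it. calibration takes no time and is no camera call; for the wrist camera it gives the pose at the moment of the call.
- ticket.sign_off(): hands the job in; it is judged then, once.
The state is a dict: "t": time; "joints": joint angles; "dq": joint speeds; "joint_torque": joint torques, N m; "eef_pos": TCP position; "eef_rot": TCP orientation; "ft_force": force on the tool from outside, world axes, zero at the start; "moment": the same for the moment, N m; "grip_width": finger opening in m; "gripper_force": force on a finger pad.
Only numpy, scipy, OpenCV 4.12 (cv2) and the standard library are available. Lean on these libraries where they do the work, as an engineer would, in place of code of your own. Each camera call takes 0.05 s, during which the arm holds its last target. There are 200 camera calls.

## Working session

There is one attempt and no reset: what is moved stays moved. The work goes in short steps, Python scripts to look and compute and a tool call to move; the robot and the scene stay as the last step left them, time stands still between calls to the robot, and variables do not carry over. Pictures are saved under pics/ and viewed, at most 10 in all, crops included, and the job is handed in when it is done.

Besides the shell and the picture viewer there is one more tool, called after ">>>" by a JSON object that holds its "api" and its "payload", one argument or row to a line. servo_tool: Moves the arm, as the interface text tells. Its arguments: {"type":"object","properties":{"steps":{"type":"array","items":{"type":"array","items":{"type":"array","items":{"type":"number"}}}},"grip":{"type":"number"}},"required":["steps"]}

```bash
ls; mkdir -p pics; python3 - <<'E'
from rig import readout, imaging
import cv2
o=readout.get_obs();print(o['t'],o['eef_pos'],o['eef_rot'])
for n in("scene","side"):
    im=imaging.snapshot(n);cv2.imwrite(f"pics/{n}0.png",im[:,:,::-1]);print(n,imaging.calibration(n))
print(imaging.calibration("wrist"))
E
```

```text
pics
0.0 [ 0.18231365 -0.49208995  0.26314605] [ 9.84309033e-01  1.76451916e-01  1.89599991e-05 -6.70199351e-04]
scene {'vfov': 50.41388428767728, 'cx': 279.2899179791086, 'cy': 213.22725876197396, 'xyz': array([1.18001544, 0.15584456, 0.84256949]), 'attitude': array([ 0.54909029,  0.75376238, -0.29412705, -0.2093595 ])}
side {'vfov': 57.42034312243047, 'cx': 276.5536302321363, 'cy': 207.84580424161337, 'xyz': array([0.42840006, 0.68975095, 0.70462164]), 'attitude': array([-0.07104628,  0.89759696, -0.4331282 ,  0.04089123])}
{'vfov': 71.99349081554558, 'cx': 284.137787485305, 'cy': 212.98921111662736, 'xyz': array([ 0.25882754, -0.46290612,  0.38397126]), 'attitude': array([ 0.81062072, -0.56370963, -0.09100566,  0.12978237])}
```

View pics/scene0.png

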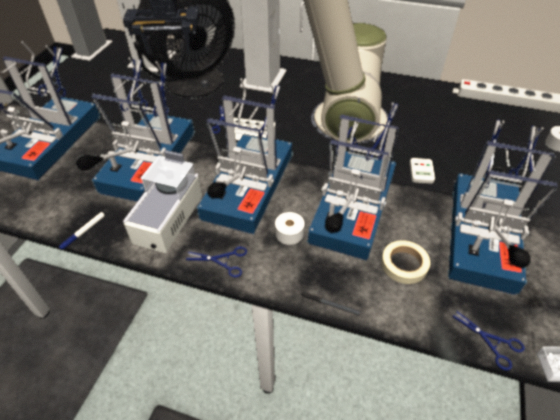

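View pics/side0.png

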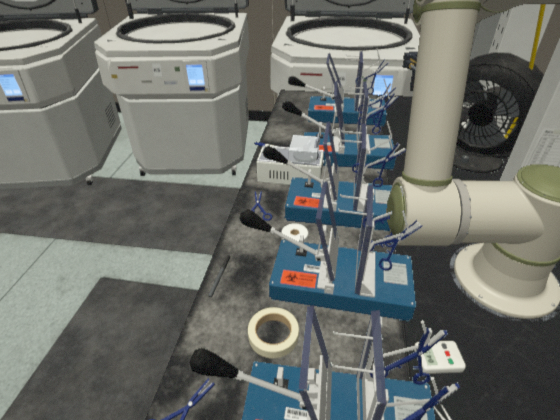

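The scene view shows the control box around (163,205), with the guard near (170,177) and its lip near (176,157). The label roll is at (290,228) and the tape roll at (406,262). The side view shows the box at (290,160), partly hidden.

```bash
cat > h.py <<'E'
import numpy as np, cv2
from scipy.spatial.transform import Rotation as R
from rig import readout, imaging
def ray(n,u,v,c=None):
    c=c or imaging.calibration(n); f=210/np.tan(np.radians(c['vfov']/2))
    d=R.from_quat(c['attitude']).apply([(u-c['cx'])/f,(v-c['cy'])/f,1]); return np.array(c['xyz']),d
def plane(n,u,v,z,c=None):
    p,d=ray(n,u,v,c); return p+d*(z-p[2])/d[2]
def proj(n,P,c=None):
    c=c or imaging.calibration(n); f=210/np.tan(np.radians(c['vfov']/2))
    q=R.from_quat(c['attitude']).inv().apply(np.array(P)-c['xyz']); return q[0]/q[2]*f+c['cx'],q[1]/q[2]*f+c['cy']
E
python3 - <<'E'
from h import *
np.set_printoptions(precision=3,suppress=True)
for u,v,z in[(129,230,.085),(163,243,.085),(200,183,.085),(176,157,.145)]:print(u,v,plane("scene",u,v,z))
# expressors corners
for u,v in[(97,182),(150,205),(192,122),(200,215),(250,228),(292,145)]:print(u,v,plane("scene",u,v,.06))
im=cv2.imread("pics/scene0.png")[110:270,80:300]
cv2.imwrite("pics/c1.png",cv2.resize(im,None,fx=3.6,fy=3.6,interpolation=cv2.INTER_CUBIC))
E
```

```text
129 230 [ 0.675 -0.366  0.085]
163 243 [ 0.685 -0.276  0.085]
200 183 [ 0.489 -0.279  0.085]
176 157 [ 0.479 -0.338  0.145]
97 182 [ 0.542 -0.546  0.06 ]
150 205 [ 0.573 -0.377  0.06 ]
192 122 [ 0.238 -0.425  0.06 ]
200 215 [ 0.566 -0.247  0.06 ]
250 228 [ 0.568 -0.12   0.06 ]
292 145 [ 0.252 -0.115  0.06 ]
```

View pics/c1.png

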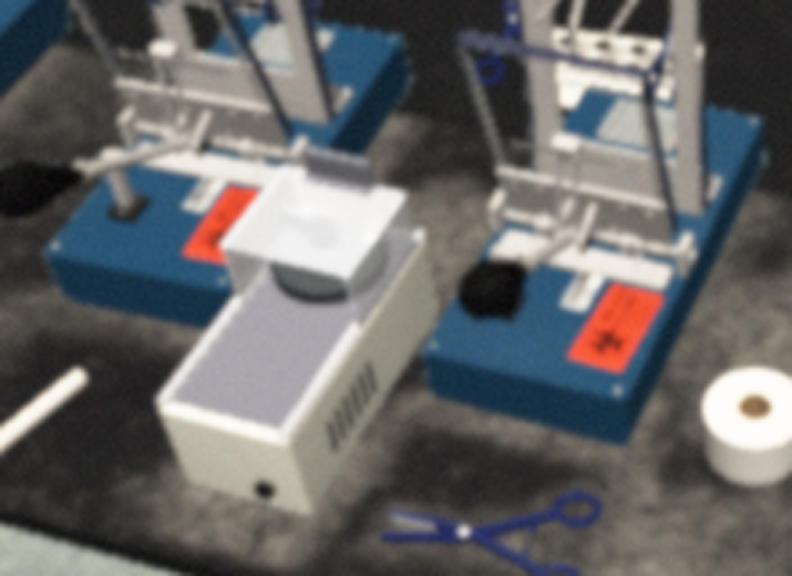

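The enlarged crop shows the guard roof centred near (318,222) and the grey lip at (338,170). The box-top corners are at (160,400), (290,437) and (422,232). The expressor to the left in the picture nearly touches the box.

```bash
python3 - <<'E'
from h import *
np.set_printoptions(precision=3,suppress=True)
P=lambda a,b,z:plane("scene",80+a/3.6,110+b/3.6,z)
A,B,C=P(160,400,.085),P(290,437,.085),P(422,232,.085)
L1,L2=P(307,152,.157),P(372,162,.157)
print(A,B,C,L1,L2,"len",np.linalg.norm(B-A),np.linalg.norm(B-C))
x=B-C;print("yaw BC",np.degrees(np.arctan2(x[1],x[0])));w=B-A;print("yaw AB",np.degrees(np.arctan2(-w[0],w[1])));w=L2-L1;print("yaw lip",np.degrees(np.arctan2(-w[0],w[1])))
print("lip",(L1+L2)/2)
# expressors around
for a,b in[(50,260),(230,290),(408,60),(430,365),(625,435),(760,130)]:print(P(a,b,.06))
# plates top .27 and knob
for a,b in[(480,290),(40,190)]:print("knob",P(a,b,.235))
E
```

```text
[ 0.655 -0.39   0.085] [ 0.657 -0.297  0.085] [ 0.463 -0.299  0.085] [ 0.483 -0.362  0.157] [ 0.479 -0.316  0.157] len 0.09288916396877354 0.19428000275513688
yaw BC 0.48624871517949486
yaw AB -1.4407706875655104
yaw lip 4.712869898371844
lip [ 0.481 -0.339  0.157]
[ 0.545 -0.553  0.06 ]
[ 0.534 -0.416  0.06 ]
[ 0.258 -0.411  0.06 ]
[ 0.556 -0.254  0.06 ]
[ 0.574 -0.109  0.06 ]
[ 0.257 -0.116  0.06 ]
knob [ 0.637 -0.16   0.235]
knob [ 0.639 -0.433  0.235]
```

>>> {"api": "servo_tool", "payload": {
  "steps": [
    [[0,0,-4,0,0,0],[0,0,-8,0,0,0],[2,0,-10,0,0,-7],[6,-0.6,-10,0,0,-14],[10,-1.2,-10,0,0,-21],[14,-1.8,-10,0,0,-28],[18,-2.4,-10,0,0,-35],[22,-3,-10,0,0,-42],[25,-3.5,-10,0,0,-49],[28,-4,-10,0,0,-56],[30,-4.3,-10,0,0,-63],[31.8,-4.4,-10,0,0,-69.7],[31.8,-4.4,-10,0,0,-69.7],[31.8,-4.4,-10,0,0,-69.7]]
  ],
  "grip": 3
}}

```text
t: 1.27
eef_pos: [0.4655, -0.3404, 0.3632]
eef_rot: [0.707, 0.707, -0.0, -0.001]
ft_force: [-0.0, -1.1, -0.2]
grip_width: 0.03
gripper_force: 0.0
```

```bash
python3 - <<'E'
from h import *
o=readout.get_obs();print(o['t'],o['eef_pos'],R.from_quat(o['eef_rot']).as_matrix().round(3),o['joints'])
c=imaging.calibration("wrist");im=imaging.snapshot("wrist");cv2.imwrite("pics/w1.png",im[:,:,::-1])
print(c)
np.set_printoptions(precision=3,suppress=True)
print(proj("wrist",[.509,-.344,.1],c),proj("wrist",[.47,-.344,.145],c))
E
```

```text
1.2667 [ 0.46545205 -0.34035304  0.363162  ] [[ 0.001  1.    -0.001]
 [ 1.    -0.001  0.001]
 [ 0.001 -0.001 -1.   ]] [-8.34377738e-01  3.88300741e-01  1.13852510e+00 -2.28140035e-04
  1.61579318e+00 -8.33612312e-01]
{'vfov': 71.99349081554558, 'cx': 284.137787485305, 'cy': 212.98921111662736, 'xyz': array([ 0.46542766, -0.25772159,  0.48392106]), 'attitude': array([ 9.87362256e-01, -9.98456881e-05, -1.57680364e-04,  1.58479464e-01])}
(np.float64(316.39558381365225), np.float64(184.7836875641264)) (np.float64(288.02237989086336), np.float64(193.00262435091918))
```

View pics/w1.png

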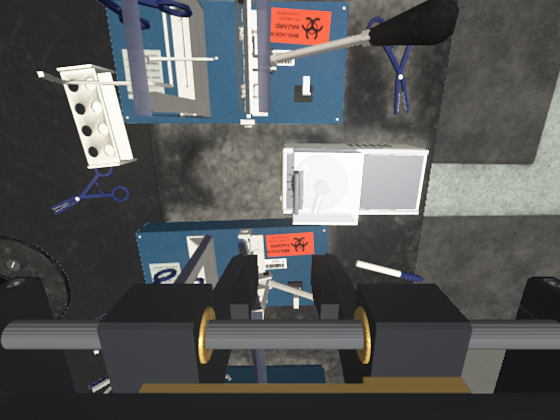

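The wrist view is from close by. The box spans u 283–427, the lip is at about (297,186), and the dial centre shows through the roof near (322,187). The lever points down the image (−y) near (318,208). The opened fingers are at u 235–335.

```bash
python3 - <<'E'
from h import *
np.set_printoptions(precision=4,suppress=True)
c=imaging.calibration("wrist")
for n,u,v,z in[("nearedge",283,180,.085),("faredge",427,180,.085),("yhi",400,151,.085),("ylo",400,214,.085),("lip",297,186,.157),("hub",322,187,.12),("roof far",361,190,.134)]:print(n,plane("wrist",u,v,z,c))
im=cv2.imread("pics/w1.png")[140:235,270:440]
cv2.imwrite("pics/c2.png",cv2.resize(im,None,fx=4.7,fy=4.7,interpolation=cv2.INTER_CUBIC))
E
```

```text
nearedge [ 0.4632 -0.3411  0.085 ]
faredge [ 0.6649 -0.3414  0.085 ]
yhi [ 0.6221 -0.3014  0.085 ]
ylo [ 0.6333 -0.3916  0.085 ]
lip [ 0.4797 -0.3332  0.157 ]
hub [ 0.5135 -0.343   0.12  ]
roof far [ 0.5603 -0.3437  0.134 ]
```

View pics/c2.png

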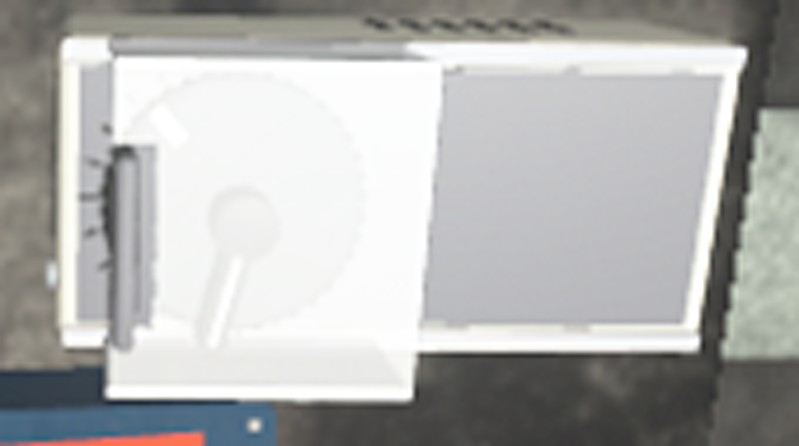

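>>> {"api": "servo_tool", "payload": {
  "steps": [
    [[-0.3,1.05,4,0,0,0],[-0.3,1.05,8,0,0,0],[-0.3,1.05,12,0,0,0],[-0.3,1.05,15,0,0,0],[-0.3,1.05,17,0,0,0],[-0.3,1.05,18.5,0,0,0],[-0.3,1.05,19.2,0,0,0],[-0.3,1.05,19.7,0,0,0],[-0.3,1.05,19.7,0,0,0]]
  ],
  "grip": 3
}}

```text
t: 2.07
eef_pos: [0.4753, -0.344, 0.1666]
eef_rot: [0.708, 0.707, -0.0, -0.0]
ft_force: [-0.4, -0.8, -0.6]
grip_width: 0.0303
gripper_force: 0.0
```

>>> {"api": "servo_tool", "payload": {
  "steps": [
    [[0,0,0,0,0,0],[0,0,0,0,0,0],[0,0,0,0,0,0],[0,0,0,0,0,0],[0,0,0,0,0,0],[0,0,0,0,0,0]]
  ],
  "grip": 1
}}

```text
t: 2.57
eef_pos: [0.476, -0.3437, 0.1672]
eef_rot: [0.707, 0.707, 0.0, 0.001]
ft_force: [1.3, -0.7, 1.0]
grip_width: 0.0097
gripper_force: 0.8
```

```bash
python3 - <<'E'
from h import *
c=imaging.calibration("wrist");im=imaging.snapshot("wrist");cv2.imwrite("pics/w2.png",im[:,:,::-1])
o=readout.get_obs();print(o['t'],o['eef_pos'],o['ft_force'],o['grip_width'],o['gripper_force'])
E
```

```text
2.6167 [ 0.47599049 -0.34365657  0.16705145] [ 1.5563842  -0.62176897  1.54110506] 0.009782194733185118 0.7512286305427551
```

View pics/w2.png

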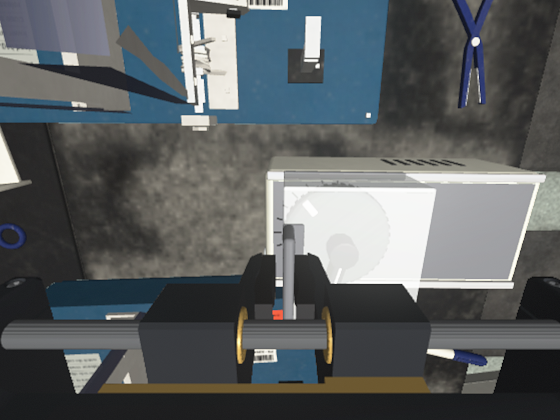

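The lip stands between the two fingers at about (290,270), and the guard is still closed. I'll slide it open now.

>>> {"api": "servo_tool", "payload": {
  "steps": [
    [[0,0.5,0,0,0,0],[0,1.5,0,0,0,0],[0,3,0,0,0,0],[0,4.5,0,0,0,0],[0,6,0,0,0,0],[0,7.5,0,0,0,0],[0,8.7,0,0,0,0],[0,9.5,0,0,0,0],[0,10,0,0,0,0],[0,10.3,0,0,0,0],[0,10.3,0,0,0,0],[0,10.3,0,0,0,0],[0,10.3,0,0,0,0]]
  ]
}}

```text
t: 3.7
eef_pos: [0.5767, -0.3435, 0.1662]
eef_rot: [0.707, 0.707, -0.002, -0.003]
ft_force: [-13.4, 1.7, 2.9]
grip_width: 0.0102
gripper_force: 6.5
```

```bash
python3 - <<'E'
from h import *
np.set_printoptions(precision=4,suppress=True)
c=imaging.calibration("wrist");im=imaging.snapshot("wrist");cv2.imwrite("pics/w3.png",im[:,:,::-1])
o=readout.get_obs();print(o['t'],o['eef_pos'],o['ft_force'],o['grip_width'],o['gripper_force'])
for P in([.517,-.345,.1],[.517,-.345,.126],[.577,-.345,.157],[.517,-.381,.126]):print(proj("wrist",P,c))
E
```

```text
3.75 [ 0.5767 -0.3435  0.1662] [-12.6414   2.0524   2.7336] 0.009722501610428865 6.4898984134197235
(np.float64(200.2961795599366), np.float64(243.16326647298368))
(np.float64(188.51511973305796), np.float64(260.36088678689924))
(np.float64(284.9589734820402), np.float64(288.68290108406495))
(np.float64(194.117792711057), np.float64(309.40972761584675))
```

View pics/w3.png

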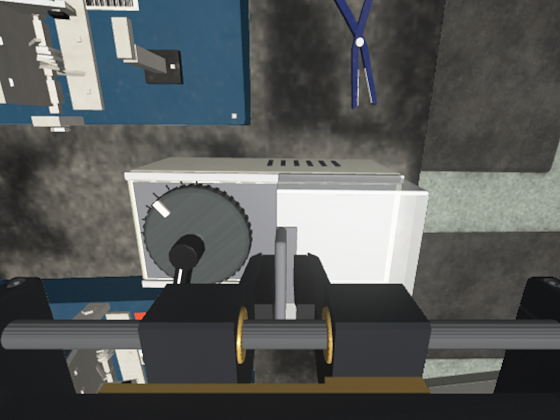

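The guard is fully open, resting on its end stop at 13 N. The ring is centred near (197,233) with its white rib at (161,209). The hub is near (187,257) with the lever pointing down the image. I'll lift and look at the dial from above.

>>> {"api": "servo_tool", "payload": {
  "steps": [
    [[0,-0.4,0,0,0,0],[0,-0.4,-1,0,0,0],[0,-0.4,-4,0,0,0],[0,-2,-8,0,0,0],[0,-4,-10,0,0,0],[0,-6.2,-10,0,0,0],[0,-6.2,-10,0,0,0],[0,-6.2,-10,0,0,0]]
  ],
  "grip": 0
}}

```text
t: 4.42
eef_pos: [0.5165, -0.3436, 0.2674]
eef_rot: [0.707, 0.707, 0.0, 0.0]
ft_force: [0.6, 0.0, -0.6]
grip_width: 0.0006
gripper_force: 0.0
```

```bash
cat > look.py <<'E'
from h import *
import sys
np.set_printoptions(precision=4,suppress=True)
o=readout.get_obs();c=imaging.calibration("wrist");im=imaging.snapshot("wrist");cv2.imwrite(sys.argv[1],im[:,:,::-1])
print(o['t'],o['eef_pos'],R.from_quat(o['eef_rot']).as_matrix()[:,0],o['ft_force'],o['grip_width'])
A=np.array([.515,-.343])
# warp-free: analyse in pixels near projected dial
u,v=proj("wrist",[*A,.1],c);print("pred dial",u,v)
k=cv2.cvtColor(im,cv2.COLOR_RGB2HSV)
yy,xx=np.mgrid[:420,:560]
near=np.hypot(xx-u,yy-v)<40
for n,m,z in(("rib",(k[...,2]>190),.103),("lever",(k[...,2]<45),.126)):
    q=(m&near).astype(np.uint8)
    N,l,s,ce=cv2.connectedComponentsWithStats(q)
    for i in range(1,N):
        if s[i,4]>15:
            p=plane("wrist",*ce[i],z,c);print(n,s[i],ce[i],p)
E
python3 look.py pics/w4.png
```

```text
4.4167 [ 0.5165 -0.3436  0.2674] [ 0.0004  1.     -0.0002] [ 0.5907  0.0016 -0.5932] 0.0005971038908135037
pred dial 282.5278153597576 201.04315723519588
rib [256 173  11  12  63] [260.9524 178.4127] [ 0.4935 -0.3186  0.103 ]
rib [272 217   8  23  48] [275.5 228. ] [ 0.5075 -0.3717  0.103 ]
rib [257 231  13   7  52] [263.6538 233.4038] [ 0.4949 -0.3779  0.103 ]
rib [278 231  32   7 137] [293.8613 234.4161] [ 0.527  -0.3791  0.103 ]
lever [272 196  18  11  50] [279.56 198.96] [ 0.5123 -0.3336  0.126 ]
lever [269 216   8  24  50] [272.52 227.38] [ 0.5054 -0.3621  0.126 ]
lever [275 226   4  15  17] [276.4118 233.2353] [ 0.5091 -0.3683  0.126 ]
```

View pics/w4.png

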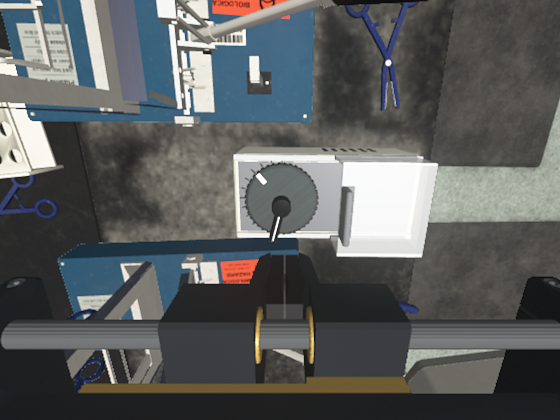

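The view from above shows the ring centred at about (281,199), the rib at (261,178), and the hub at (281,206). The lever tip is near (274,238).

```bash
python3 - <<'E'
from h import *
np.set_printoptions(precision=4,suppress=True)
c=imaging.calibration("wrist")
im=cv2.imread("pics/w4.png")
print("ring",plane("wrist",281.5,199.5,.1,c),"hub",plane("wrist",281.5,206,.12,c),"rib",plane("wrist",261,178.4,.103,c))
print("lever tip",plane("wrist",274,238,.126,c))
crop=im[155:250,225:365]
cv2.imwrite("pics/c4.png",cv2.resize(crop,None,fx=5.7,fy=5.7,interpolation=cv2.INTER_CUBIC))
E
```

```text
ring [ 0.5144 -0.341   0.1   ] hub [ 0.5145 -0.3419  0.12  ] rib [ 0.494  -0.3183  0.103 ]
lever tip [ 0.5072 -0.3729  0.126 ]
```

View pics/c4.png

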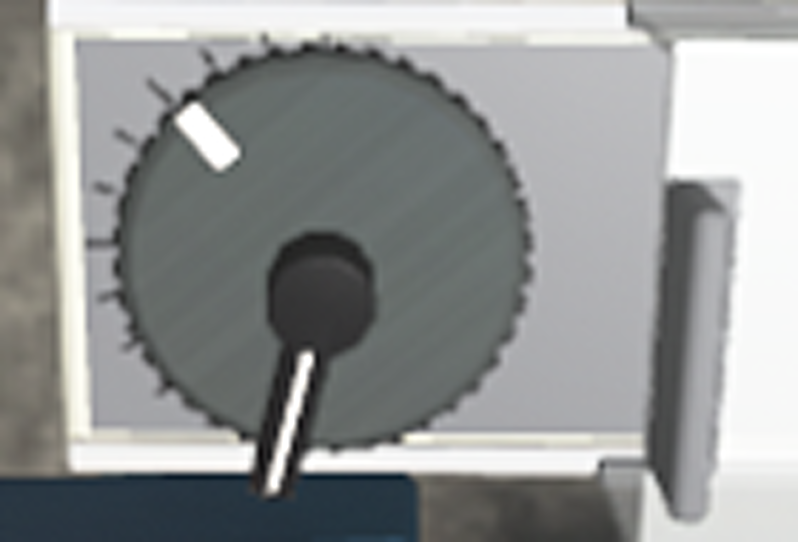

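>>> {"api": "servo_tool", "payload": {
  "steps": [
    [[-1,1,2,0,0,0],[-2.3,2.3,5,0,0,0],[-2.3,2.3,8,0,0,0],[-2.3,2.3,10.5,0,0,0],[-2.3,2.3,12,0,0,0],[-2.3,2.3,12.8,0,0,0],[-2.3,2.3,12.8,0,0,0],[-2.3,2.3,12.8,0,0,0]]
  ]
}}

```text
t: 5.13
eef_pos: [0.5404, -0.3665, 0.139]
eef_rot: [0.707, 0.707, 0.0, 0.0]
ft_force: [-0.1, 0.3, -0.8]
grip_width: 0.0007
gripper_force: 0.0
```

>>> {"api": "servo_tool", "payload": {
  "steps": [
    [[0,-0.6,0,0,0,0],[0,-1.2,0,0,0,0],[0,-1.8,0,0,0,0],[0,-2.4,0,0,0,0],[0,-3,0,0,0,0],[0,-3.6,0,0,0,0],[0,-4.2,0,0,0,0],[0,-4.8,0,0,0,0],[0,-5.4,0,0,0,0],[0,-6,0,0,0,0],[0.4,-6,0,0,0,0],[0.9,-6,0,0,0,0],[1.4,-6,0,0,0,0],[1.9,-6,0,0,0,0],[2.4,-6,0,0,0,0],[2.4,-6,0,0,0,0],[2.4,-6,0,0,0,0]]
  ]
}}

```text
t: 6.55
eef_pos: [0.48, -0.3419, 0.1387]
eef_rot: [0.707, 0.708, 0.0, -0.0]
ft_force: [-0.4, -0.9, -0.4]
grip_width: 0.0007
gripper_force: 0.0
```

```bash
python3 - <<'E'
from h import *
c=imaging.calibration("wrist");im=imaging.snapshot("wrist")
o=readout.get_obs();print(o['t'],o['eef_pos'],o['ft_force'])
u,v=map(int,proj("wrist",[.5145,-.3415,.11],c));print(u,v)
u0,v0=max(u-90,0),max(v-90,0)
print(u0,v0);cv2.imwrite("pics/c5.png",cv2.resize(im[v0:v0+140,u0:u0+180,::-1],None,fx=4.2,fy=4.2,interpolation=cv2.INTER_CUBIC))
E
```

```text
6.6 [ 0.47997902 -0.34211278  0.13864948] [ 0.51151214  0.20065928 -1.07988376]
343 267
253 177
```

View pics/c5.png

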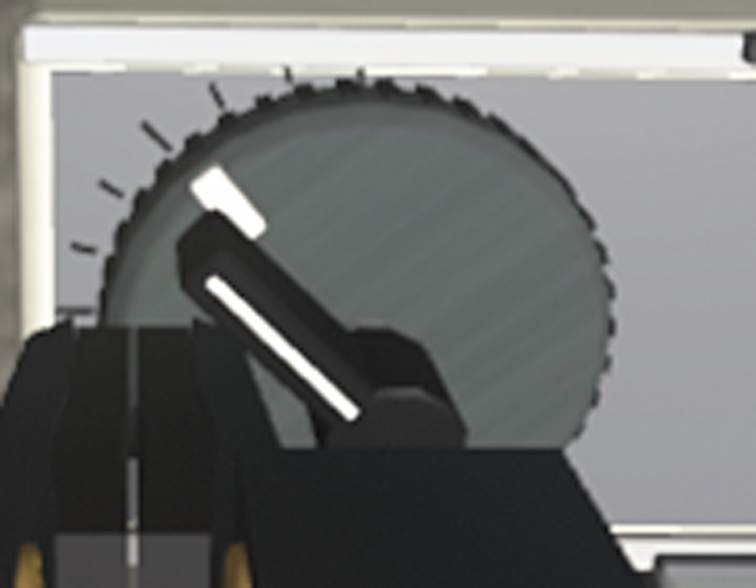

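The crop shows the lever's white line running from (210,280) to (352,412) and the rib at (228,202). The lever is pointing a little short of the rib, and the ring has not been disturbed. I'll turn these into angles. That was my last permitted picture, so the rest is by number.

```bash
python3 - <<'E'
from h import *
c=imaging.calibration("wrist")
P=lambda a,b,z:plane("wrist",253+a/4.2,177+b/4.2,z,c)
ang=lambda d:np.arctan2(-d[1],-d[0])
a,b=P(210,280,.1265),P(352,412,.1265)
r1,r2=P(206,182,.103),P(254,226,.103)
print("lever",a,b,ang(a-b)); print("rib",r1,r2,ang(r1-r2))
C=np.array([.5145,-.3415,0]);print("rib from centre",ang((r1+r2)/2-C),"lever from centre",ang((a)-C))
# previous rib in w4 (crop c4): end points, centre
E
```

```text
lever [ 0.48933904 -0.31950255  0.1265    ] [ 0.50735022 -0.33734931  0.1265    ] -0.7808131332545304
rib [ 0.49017351 -0.31548179  0.103     ] [ 0.4969559  -0.32194254  0.103     ] -0.7611147036203632
rib from centre -0.8277425739873383 lever from centre -0.7184160080972222
```

>>> {"api": "servo_tool", "payload": {
  "steps": [
    [[-0.5,-0.2,0,0,0,0],[-1.5,-0.2,0,0,0,0],[-1.5,-0.2,-3,0,0,0],[-2,1,-6,0,0,0],[-2,3,-7,0,0,0],[-2,3.4,-7,0,0,0],[-2,3.4,-7,0,0,0],[-2,3.4,-7,0,0,0],[-2,3.4,-7,0,0,0]]
  ]
}}

```text
t: 7.35
eef_pos: [0.5128, -0.3625, 0.2072]
eef_rot: [0.707, 0.707, -0.0, -0.001]
ft_force: [0.6, -0.3, -0.5]
grip_width: 0.0003
gripper_force: 0.0
```

```bash
cat > meas.py <<'E'
from h import *
import sys
np.set_printoptions(precision=4,suppress=True)
o=readout.get_obs();c=imaging.calibration("wrist");im=imaging.snapshot("wrist");cv2.imwrite(sys.argv[1],im[:,:,::-1])
print(o['t'],o['eef_pos'],o['ft_force'])
up=lambda p,z:np.array([plane("wrist",*q,z,c) for q in np.array(p,float)])
u,v=proj("wrist",[.5145,-.3415,.1],c)
yy,xx=np.mgrid[:420,:560]; f=210/np.tan(np.radians(36)); rad=.038*f/(c['xyz'][2]-.1)
print("dial px",u,v,rad)
white=((im.min(2)>170)&(np.hypot(xx-u,yy-v)<rad*1.25)).astype(np.uint8)
ang=lambda d:np.arctan2(-d[1],-d[0])
for k in cv2.findContours(white,cv2.RETR_EXTERNAL,cv2.CHAIN_APPROX_NONE)[0]:
    if cv2.contourArea(k)<12: continue
    (cu,cv_),(w,h),_=cv2.minAreaRect(k); m=k[:,0]
    if max(w,h)>60: continue
    for z in(.103,.1265):
        P=up(m,z)[:,:2].astype(np.float32); rc=cv2.minAreaRect(P*1000)
        d=cv2.fitLine(P*1000,cv2.DIST_L2,0,.01,.01).ravel()[:2]; d*=-np.sign(d[0])
        print("white z",z,(cu,cv_),"mm c",np.array(rc[0]),"size",np.array(rc[1]),"dir",ang(d))
E
python3 meas.py pics/w6.png
```

```text
7.35 [ 0.5128 -0.3625  0.2072] [ 0.5527 -0.2599 -0.4587]
dial px 286.5188231292236 197.44772910938096 48.15892767451409
white z 0.103 (264.3518981933594, 189.13134765625) mm c [ 496.9166 -333.996 ] size [ 2.0676 28.8272] dir -0.786938
white z 0.1265 (264.3518981933594, 189.13134765625) mm c [ 498.5822 -328.3627] size [ 1.8517 25.8172] dir -0.7869435
white z 0.103 (230.2838592529297, 200.6030731201172) mm c [ 469.0115 -343.8812] size [42.8031  4.2846] dir 1.5618943
white z 0.1265 (230.2838592529297, 200.6030731201172) mm c [ 473.5907 -337.2158] size [38.3339  3.8373] dir 1.5618885
white z 0.103 (260.0000305175781, 170.00001525878906) mm c [ 493.7136 -318.5541] size [ 4.4675 12.0301] dir -0.74661916
white z 0.1265 (260.0000305175781, 170.00001525878906) mm c [ 495.7136 -314.5332] size [ 4.001 10.774] dir -0.7465546
```

```bash
cat > ring.py <<'E'
from h import *
import sys
from scipy.optimize import least_squares
np.set_printoptions(precision=2,suppress=True)
c=imaging.calibration("wrist"); im=cv2.imread(sys.argv[1])[:,:,::-1].astype(int)
u,v=proj("wrist",[.5145,-.3415,.1],c)
for a in range(0,360,45):
    # radial profile of gray to see edges
    s=[int(im[int(round(v+r*np.sin(np.radians(a)))),int(round(u+r*np.cos(np.radians(a))))].mean()) for r in range(34,60,1)]
    print(a,s)
print(u,v,im[int(v),int(u)+30])
E
python3 ring.py pics/w6.png
```

```text
0 [104, 105, 106, 104, 105, 105, 104, 102, 99, 94, 105, 131, 156, 170, 170, 169, 169, 170, 169, 170, 170, 170, 170, 170, 171, 171]
45 [101, 101, 101, 100, 100, 99, 95, 95, 89, 140, 140, 162, 160, 159, 159, 159, 159, 159, 159, 158, 158, 153, 234, 219, 219, 171]
90 [97, 98, 99, 99, 97, 96, 96, 90, 70, 164, 233, 239, 240, 209, 105, 43, 48, 49, 50, 49, 48, 49, 48, 49, 43, 33]
135 [100, 97, 98, 98, 97, 97, 96, 97, 94, 73, 69, 62, 143, 158, 156, 156, 157, 156, 155, 151, 151, 210, 205, 176, 179, 228]
180 [102, 102, 100, 100, 100, 100, 100, 100, 100, 93, 80, 73, 75, 142, 163, 161, 160, 159, 158, 152, 238, 249, 238, 223, 211, 152]
225 [255, 255, 255, 255, 255, 255, 255, 255, 255, 255, 255, 246, 184, 99, 113, 113, 104, 102, 102, 103, 101, 137, 137, 166, 165, 165]
270 [103, 103, 104, 104, 105, 104, 101, 96, 91, 91, 87, 67, 86, 112, 155, 171, 210, 239, 238, 237, 237, 238, 222, 187, 159, 129]
315 [105, 105, 105, 105, 105, 105, 106, 103, 101, 98, 92, 114, 151, 179, 178, 177, 178, 178, 178, 179, 180, 180, 179, 181, 181, 181]
286.3541122039352 197.272511693287 [ 97 105 103]
```

```bash
python3 - <<'E'
from h import *
np.set_printoptions(precision=2,suppress=True)
c=imaging.calibration("wrist");o=readout.get_obs();off=c['xyz']-o['eef_pos'];print(off)
def stripe(fn,e,z,uv,T=170):
    cc=dict(c);cc['xyz']=np.array(e)+off
    im=cv2.imread(fn); w=(im.min(2)>T).astype(np.uint8)
    N,l,s,ce=cv2.connectedComponentsWithStats(w)
    i=1+np.argmin([np.hypot(*(ce[k]-uv)) if s[k,4]>10 else 1e9 for k in range(1,N)])
    m=np.argwhere(l==i)[:,::-1]
    P=np.array([plane("wrist",*q,z,cc)[:2]*1000 for q in m.astype(float)])
    mu=P.mean(0);d=np.linalg.svd(P-mu)[2][0];t=(P-mu)@d
    print(fn,z,s[i],"c",mu,"d",d,"ang",np.arctan(d[1]/d[0]),"ext",t.min(),t.max());return mu,d
m1,d1=stripe("pics/w4.png",[.5165,-.3436,.2674],.1265,(275.5,228))
m2,d2=stripe("pics/w6.png",[.5128,-.3625,.2072],.1265,(264,189))
t=np.linalg.solve(np.c_[d1,-d2],m2-m1);A=m1+t[0]*d1
print("axis by lines",A,"radii",np.hypot(*(m1-A)),np.hypot(*(m2-A)))
r1,_=stripe("pics/w4.png",[.5165,-.3436,.2674],.103,(261,178.4))
r2,_=stripe("pics/w6.png",[.5128,-.3625,.2072],.103,(260,170))
for a in(A,np.array([514.5,-341.5]),np.array([514.5,-343])):
    g=lambda p:np.arctan2(-(p-a)[1],-(p-a)[0])
    print(a,"rib",g(r1),g(r2),"lever",g(m2))
E
```

```text
[0.   0.08 0.12]
pics/w4.png 0.1265 [272 217   8  24  50] c [ 507.77 -362.91] d [0.25 0.97] ang 1.3172179231455685 ext -12.554890510246532 12.35632221176574
pics/w6.png 0.1265 [251 176  27  27  95] c [ 498.7  -328.49] d [ 0.71 -0.71] ang -0.7865678528613267 ext -13.062383320441398 12.756725360563193
axis by lines [ 512.98 -342.8 ] radii 20.778531663894952 20.212795916147268
pics/w4.png 0.103 [256 173  11  12  66] c [ 493.  -318.4] d [ 0.64 -0.77] ang -0.8715689517359989 ext -5.939094188788573 6.143184914835359
pics/w6.png 0.103 [253 163  14  14  75] c [ 493.54 -317.99] d [ 0.72 -0.69] ang -0.7641015488313192 ext -5.514776663400392 6.574268088504965
[ 512.98 -342.8 ] rib -0.8846366099253926 -0.906157818591451 lever -0.7865678528613251
[ 514.5 -341.5] rib -0.8212956382692278 -0.8427425679285834 lever -0.6890832320381345
[ 514.5 -343. ] rib -0.8525778206234778 -0.8733309919495797 lever -0.7430815301385463
```

>>> {"api": "servo_tool", "payload": {
  "steps": [
    [[0,-2,0,0,0,0],[0,-3.6,0.5,0,0,0],[0.2,-3.6,3,0,0,0],[0.4,-3.6,5.5,0,0,0],[0.4,-3.6,7,0,0,0],[0.4,-3.4,7,0,0,0],[0.9,-3.4,7,0,0,0],[1.4,-3.4,7,0,0,0],[1.8,-3.4,7,0,0,0],[2.1,-3.4,7,0,0,0],[2.24,-3.4,7,0,0,0],[2.24,-3.4,7,0,0,0],[2.24,-3.4,7,0,0,0],[2.24,-3.4,7,0,0,0],[2.24,-3.4,7,0,0,0]]
  ]
}}

```text
t: 8.65
eef_pos: [0.4797, -0.3402, 0.1387]
eef_rot: [0.707, 0.707, 0.0, -0.0]
ft_force: [-1.0, -0.2, -1.0]
grip_width: 0.0004
gripper_force: 0.0
```

>>> {"api": "servo_tool", "payload": {
  "steps": [
    [[-0.5,-0.2,0,0,0,0],[-1.5,-0.2,0,0,0,0],[-1.5,-0.2,-3,0,0,0],[-2,1,-6,0,0,0],[-2,3,-7,0,0,0],[-2,3.4,-7,0,0,0],[-2,3.4,-7,0,0,0],[-2,3.4,-7,0,0,0],[-2,3.4,-7,0,0,0]]
  ]
}}

```text
t: 9.4
eef_pos: [0.5128, -0.3601, 0.2072]
eef_rot: [0.707, 0.707, -0.0, -0.001]
ft_force: [0.2, 0.2, 0.9]
grip_width: 0.0003
gripper_force: 0.0
```

```bash
python3 meas.py pics/w7.png
```

```text
9.4 [ 0.5128 -0.3601  0.2072] [0.2482 0.1575 0.9054]
dial px 286.508090104828 200.2854192460944 48.15655987838588
white z 0.103 (318.0, 239.5) mm c [ 541.1728 -374.9968] size [23.6332  0.9166] dir 0.0031919528
white z 0.1265 (318.0, 239.5) mm c [ 538.2173 -364.8304] size [21.1657  0.8209] dir 0.0032060083
white z 0.103 (264.75, 191.25) mm c [ 497.1954 -333.3265] size [ 1.7463 28.3746] dir -0.8197586
white z 0.1265 (264.75, 191.25) mm c [ 498.8316 -327.5109] size [ 1.564  25.4121] dir -0.81974524
white z 0.103 (230.4332733154297, 203.09841918945312) mm c [ 469.0189 -343.616 ] size [43.8938  4.2657] dir 1.5620562
white z 0.1265 (230.4332733154297, 203.09841918945312) mm c [ 473.597  -336.7262] size [39.3109  3.8203] dir 1.5620595
white z 0.103 (260.2500305175781, 173.25001525878906) mm c [ 493.8408 -318.7042] size [ 4.4896 11.5307] dir -0.70749897
white z 0.1265 (260.2500305175781, 173.25001525878906) mm c [ 495.8273 -314.4153] size [ 4.0208 10.3269] dir -0.7074441
```

>>> {"api": "servo_tool", "payload": {
  "steps": [
    [[0,-2,0,0,0,0],[0,-3.6,0.5,0,0,0],[0.2,-3.6,3,0,0,0],[0.4,-3.6,5.5,0,0,0],[0.4,-3.6,7,0,0,0],[0.4,-3.4,7,0,0,0],[0.9,-3.4,7,0,0,0],[1.4,-3.4,7,0,0,0],[1.8,-3.4,7,0,0,0],[2.1,-3.4,7,0,0,0],[2.2,-3.4,7,0,0,0],[2.2,-3.4,7,0,0,0],[2.2,-3.4,7,0,0,0],[2.2,-3.4,7,0,0,0]]
  ]
}}

```text
t: 10.62
eef_pos: [0.4798, -0.3382, 0.1388]
eef_rot: [0.707, 0.707, 0.0, 0.0]
ft_force: [0.3, -0.1, 0.0]
grip_width: 0.0005
gripper_force: 0.0
```

>>> {"api": "servo_tool", "payload": {
  "steps": [
    [[-0.5,-0.2,0,0,0,0],[-1.5,-0.2,0,0,0,0],[-1.5,-0.2,-3,0,0,0],[-2,1,-6,0,0,0],[-2,3,-7,0,0,0],[-2,3.4,-7,0,0,0],[-2,3.4,-7,0,0,0],[-2,3.4,-7,0,0,0],[-2,3.4,-7,0,0,0]]
  ]
}}

```text
t: 11.37
eef_pos: [0.5128, -0.3581, 0.2072]
eef_rot: [0.707, 0.707, -0.0, -0.001]
ft_force: [0.2, -0.1, -0.0]
grip_width: 0.0004
gripper_force: 0.0
```

```bash
python3 meas.py pics/w8.png
```

```text
11.3667 [ 0.5128 -0.3581  0.2072] [ 0.2356 -0.0842 -0.0091]
dial px 286.5040260935921 202.63462588032095 48.15759880775915
white z 0.103 (318.0, 241.5) mm c [ 541.2604 -374.8328] size [23.7347  0.9209] dir 0.0011729662
white z 0.1265 (318.0, 241.5) mm c [ 538.2959 -364.475 ] size [21.2566  0.8248] dir 0.0012032483
white z 0.103 (266.13525390625, 193.3809814453125) mm c [ 498.2739 -333.1   ] size [ 2.0005 29.1657] dir -0.8725485
white z 0.1265 (266.13525390625, 193.3809814453125) mm c [ 499.7975 -327.0995] size [ 1.7916 26.1206] dir -0.8725688
white z 0.103 (230.61752319335938, 206.0855712890625) mm c [ 469.0303 -344.1547] size [44.1983  4.2519] dir 1.561882
white z 0.1265 (230.61752319335938, 206.0855712890625) mm c [ 473.6072 -336.9999] size [39.5836  3.808 ] dir 1.5618842
white z 0.103 (256.26922607421875, 170.84616088867188) mm c [ 490.7211 -314.8054] size [5.3762 2.9096] dir 0.28700125
white z 0.1265 (256.26922607421875, 170.84616088867188) mm c [ 493.0333 -310.715 ] size [4.8149 2.6058] dir 0.2883677
```

>>> {"api": "servo_tool", "payload": {
  "steps": [
    [[0.5,2,0,0,0,0],[1,4,0,0,0,0],[1.5,6.3,0,0,0,0],[1.5,6.3,0,0,0,0],[1.5,6.3,0,0,0,0],[1.5,6.3,0,0,0,0],[1.5,6.3,1.5,0,0,0],[1.5,6.3,3,0,0,0],[1.5,6.3,4,0,0,0],[1.5,6.3,4.1,0,0,0],[1.5,6.3,4.1,0,0,0]]
  ],
  "grip": 3
}}

```text
t: 12.33
eef_pos: [0.5762, -0.3434, 0.1676]
eef_rot: [0.707, 0.707, -0.0, -0.0]
ft_force: [0.1, 0.7, 0.9]
grip_width: 0.0298
gripper_force: 0.0
```

>>> {"api": "servo_tool", "payload": {
  "steps": [
    [[0,0,0,0,0,0],[0,0,0,0,0,0],[0,0,0,0,0,0],[0,0,0,0,0,0],[0,0,0,0,0,0],[0,0,0,0,0,0]]
  ],
  "grip": 1
}}

```text
t: 12.83
eef_pos: [0.5764, -0.3434, 0.1683]
eef_rot: [0.707, 0.707, -0.0, -0.0]
ft_force: [-4.6, -0.1, 3.5]
grip_width: 0.0099
gripper_force: 2.6
```

>>> {"api": "servo_tool", "payload": {
  "steps": [
    [[0,-0.5,0,0,0,0],[0,-1.5,0,0,0,0],[0,-3,0,0,0,0],[0,-4.5,0,0,0,0],[0,-6,0,0,0,0],[0,-7.5,0,0,0,0],[0,-8.7,0,0,0,0],[0,-9.5,0,0,0,0],[0,-10,0,0,0,0],[0,-10.3,0,0,0,0],[0,-10.4,0,0,0,0],[0,-10.4,0,0,0,0],[0,-10.4,0,0,0,0]]
  ]
}}

```text
t: 13.92
eef_pos: [0.473, -0.3433, 0.1677]
eef_rot: [0.707, 0.707, -0.0, 0.0]
ft_force: [0.3, 0.5, 0.0]
grip_width: 0.0099
gripper_force: 0.0
```

>>> {"api": "servo_tool", "payload": {
  "steps": [
    [[0,-0.1,0,0,0,0],[0,-0.2,0,0,0,0],[0,-0.3,0,0,0,0],[0,-0.3,0,0,0,0],[0,-0.3,0,0,0,0]]
  ]
}}

```text
t: 14.33
eef_pos: [0.472, -0.3432, 0.1677]
eef_rot: [0.707, 0.707, 0.002, 0.003]
ft_force: [14.1, -0.7, -7.3]
grip_width: 0.01
gripper_force: 7.6
```

>>> {"api": "servo_tool", "payload": {
  "steps": [
    [[0,0.4,0,0,0,0],[0,0.4,0,0,0,0],[0,0.4,0,0,0,0],[0,0.4,0,0,0,0],[0,0.4,-1,0,0,0],[0,0.4,-3,0,0,0],[0,0.4,-7,0,0,0],[0,0.4,-11,0,0,0],[0,0.4,-15,0,0,0],[0,0.4,-19,0,0,0],[0,0.4,-19.7,0,0,0],[0,0.4,-19.7,0,0,0],[0,0.4,-19.7,0,0,0],[0,0.4,-19.7,0,0,0]]
  ],
  "grip": 3
}}

```text
t: 15.5
eef_pos: [0.4735, -0.343, 0.363]
eef_rot: [0.707, 0.707, 0.0, -0.002]
ft_force: [0.4, 0.2, -0.1]
grip_width: 0.0301
gripper_force: 0.0
```

```bash
python3 - <<'E'
from h import *
np.set_printoptions(precision=1,suppress=True)
c=imaging.calibration("wrist");im=imaging.snapshot("wrist");cv2.imwrite("pics/w9.png",im[:,:,::-1])
o=readout.get_obs();print(o['t'],o['eef_pos'],o['ft_force'])
# guard roof edges / lip along a row: profile before (w1) and now
for y in(-.345,-.325):
    v=int(proj("wrist",[.5,y,.134],c)[1]); print(v,im[v,270:375].mean(1).astype(int).tolist())
print("roof far edge if closed:",proj("wrist",[.515+.045,-.345,.134],c))
old=cv2.imread("pics/w1.png");v=int(proj("wrist",[.5,-.345,.134],c)[1]);print("old",old[v-1,270:375].mean(1).astype(int).tolist())
# scene: difference against start around guard and rolls
s=imaging.snapshot("scene");a=cv2.imread("pics/scene0.png")[:,:,::-1]
d=cv2.absdiff(s,a).max(2)
for n,(x,y,r) in dict(guard=(170,177,18),label=(290,228,18),tape=(406,262,28)).items():print(n,d[y-r:y+r,x-r:x+r].mean(),np.percentile(d[y-r:y+r,x-r:x+r],99))
E
```

```text
15.55 [ 0.5 -0.3  0.4] [ 0.9  0.1 -0.1]
189 [135, 133, 136, 137, 138, 124, 135, 207, 241, 253, 252, 184, 168, 125, 155, 185, 196, 178, 161, 192, 190, 192, 204, 233, 248, 246, 246, 246, 246, 246, 246, 246, 246, 246, 246, 246, 247, 247, 246, 242, 237, 239, 239, 239, 240, 240, 240, 240, 240, 240, 240, 240, 241, 244, 247, 247, 247, 247, 247, 247, 247, 247, 247, 247, 247, 247, 247, 247, 247, 246, 244, 248, 252, 252, 252, 252, 252, 252, 252, 254, 248, 185, 195, 196, 196, 196, 196, 195, 196, 196, 196, 196, 196, 195, 196, 195, 194, 195, 195, 195, 195, 195, 195, 195, 195]
173 [123, 125, 125, 126, 125, 112, 125, 198, 240, 253, 253, 187, 175, 135, 150, 181, 197, 184, 169, 196, 195, 196, 195, 226, 249, 247, 247, 247, 247, 247, 244, 239, 239, 246, 254, 255, 248, 243, 241, 241, 246, 248, 248, 247, 247, 247, 248, 248, 248, 248, 248, 248, 248, 248, 248, 248, 248, 248, 248, 248, 248, 248, 248, 248, 248, 248, 248, 248, 248, 247, 248, 251, 253, 253, 252, 253, 253, 253, 252, 253, 253, 252, 225, 200, 202, 202, 203, 203, 202, 202, 202, 202, 203, 202, 202, 202, 201, 201, 202, 201, 202, 202, 201, 200, 201]
roof far edge if closed: (np.float64(354.2611433902405), np.float64(189.98682473736903))
old [130, 129, 130, 133, 132, 129, 129, 132, 129, 127, 113, 102, 171, 234, 248, 252, 225, 183, 176, 154, 165, 148, 71, 76, 106, 159, 185, 192, 173, 164, 192, 190, 197, 230, 247, 246, 245, 246, 245, 245, 245, 246, 246, 245, 239, 234, 238, 239, 239, 239, 239, 239, 239, 240, 240, 240, 240, 240, 239, 242, 246, 246, 246, 246, 246, 246, 246, 246, 246, 246, 246, 246, 246, 246, 246, 246, 248, 252, 252, 252, 252, 252, 252, 252, 252, 252, 252, 252, 252, 253, 248, 195, 194, 195, 195, 195, 195, 194, 195, 194, 195, 194, 194, 194, 194]
guard 11.425925925925926 90.0
label 3.422067901234568 8.0
tape 4.081951530612245 8.0
```

```bash
python3 -c "
from rig import ticket;print(ticket.sign_off())"
```

```text
the job is handed in; nothing more can be done
None
```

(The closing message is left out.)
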